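# Step a spacer along a row of border stones

## Robot

A 6-joint arm with a two-finger parallel gripper is mounted at the origin on the work surface. World frame = base frame: x ahead of the robot, y to its left, z up, the work surface at z = 0. Lengths are in mm, angles in rad, forces in N, time in s.
With the tool pointing down it reaches from about 275 to 750 mm from the base axis. Payload 10.2 kg.
Tool frame: the origin (TCP) lies between the finger pads; the fingertips stand 14 mm ahead of it and the grasp point (between the pads) lies 5 mm behind it; z points along the fingers, y is the line along which they close (so a half turn about z gives the same grasp; the last joint's range is limited). The gripper opens to 88 mm and grips with 3 to 60 N. Pads are 18 mm wide; open, the fingers measure 123 mm over their backs; the gripper's body (75 mm by 187 mm) begins 45 mm behind the grasp point.
Start: joints at [1.022, 0.313, 1.498, -0, 1.331, -0.223], TCP at [168.048, 497.384, 252.72] pointing down, gripper open.
Joint ranges: [-2.94, 2.94], [-0.97, 2.17], [0.19, 2.56], [-1.23, 4.37], [0.02, 3.11], [-2.88, 2.88]. Speed limits (rad/s): [2.39, 2.39, 3.01, 3.14, 3.14, 3.14].

## Interface

Orientations are given as a unit quaternion [w, x, y, z].
In Python, from plant import bot, eyes, order gives the robot as it stands.
- The arm moves only by the tool apply_moves, never from a script. Its argument "deltas" is a list that holds one entry, the list of rows, each a list of 5 numbers: the shift along the tool's x, y, z in mm, then the turn about the tool's z in degrees, then the finger opening in mm, from 0 to 88.1. In form: [[[tx, ty, tz, spin, jaw], ...]]. A call has 1 to 12 rows; each row shifts and turns the commanded pose from where the row before left it, along the tool's axes as they then stand; what a row does not reach is not made up. A row lasts 1/8 s, in which the tool goes at most 62.5 mm and 10.7 degrees, less where a joint would pass 70% of its speed; a pose out of reach is approached as far as the arm can. A call with a gripper value outside its range is refused whole. The fingers move at their own pace and stop on an object; "force" is the grip in N (left out, the last holds). Time passes only in rows, so rows that do not move let the fingers close. It gives the time, the measured TCP pose, the force, the opening and the grip force at its end, in the units of the state.
- bot.read_state(): the state, without advancing time (a new reading comes with each control period).
- eyes.capture(name): name is "scene" or "top"; returns the picture (420x560x3 uint8, red, green, blue); there is no depth.
- eyes.calibration(name): a dict with "K" (3x3 intrinsics, pixels), "k1" (the pictures are not rectified: a ray, as slopes to the right and down, at radius r is drawn at 1 + k1 r^2 times it, then the intrinsics apply), "R" (3x3) and "t" (3): a world point X has camera coordinates R X + t. Camera axes: x right, y down, z forward; pixel columns grow to the right and rows downward; lengths in mm; the calibration is good to about 2 mm. A picture is of the moment at which its call begins. calibration takes no time and is no camera call.
- order.close_job(): hands the job in; it is judged then, once.
The state is a dict: "time_s": time; "joints": joint angles; "joint_velocities": joint speeds; "effort": joint torques, N m; "eef_pos": TCP position; "tool_rot": TCP orientation; "contact_force": force on the tool from outside, world axes, zero at the start; "torque": the same for the moment, N m; "grip_width": finger opening in mm; "gripper_force": force on a finger pad.
Only numpy, scipy, OpenCV 4.12 (cv2) and the standard library are available. Lean on these libraries where they do the work, as an engineer would, in place of code of your own. Each camera call takes 0.05 s, during which the arm holds its last target. There are 200 camera calls.

## Task

Set equal gaps along the row of carved border stones with the orange spacer: starting at the fixed stone by the red end stop, push the spacer down until its foot stands on the board in the first gap so that the next stone is wedged out to the spacer's full width, lift it out, and do the same in the second gap without pushing the middle stone back. Leave the orange spacer standing upright in the second gap, foot on the board, and let go of it.

Things in the scene. Friction and masses are not known exactly. Their poses are not given: they have to be found in the camera images.
- spacer: Orange plastic spacer standing in a 34 mm high rack, with a narrower blue and a wider grey one 88 mm apart along its y. Origin: centre of foot's underside, z up. 130 mm tall, 50 long (x). Width (y): foot 8, tapering evenly both sides to 60 at 55 mm up, straight to 80; then a neck 36 (x) by 30 (y) up to 130: grip it from above across x. Half turn about z is the same. 0.16 kg.
- frame: Fixed plywood board under the row, 130 (x) by 420 (y) by 15 mm. Origin: at table height below the gap-side face of the fixed stone, z up; the row runs along its +y from the fixed stone. Fixed stone (greyer, red stop behind): y -70 to 0, x -50 to 50 mm, top 87 mm above the table. Board top z = 15 mm. First gap: y = 0 to the middle stone's face, 46 to 51 mm at the start.
- stone_a: Middle stone: pale carved block 100 (x) by 70 (y) mm, top 87 mm above the table plus ornament 5 mm. Slides only along the frame's y, stiffly (3 N), range: first gap 40 to 82 mm; stays where left. Origin: centre of its underside, 17 mm above the table; faces at y = -35 and +35 mm; axes as the frame's. First gap = its y in the frame less 35 mm.
- stone_b: End stone, like the middle one. Second gap = distance of the two origins less 70 mm. Both gaps sum to 110 to 115 mm at the start, so the second is about 49 to 55 mm once the first is set. Lower the spacer with its middle 30 mm (half its width) from the face of the stone behind, its x along the frame's x: then only the stone ahead moves.
Mind the look-alikes: they are no part of the job. Of the things like the spacer, leave any that is pink; of the rest the smaller one is meant.

How it is judged (in metres and radians):
On the way:
1. the orange spacer stands fully down in the first gap and the middle stone has been wedged out to its width (gap 54 to 70 mm) (y of stone_a in the frame of frame between 0.089 and 0.105 m and y of spacer in the frame of frame between 0.015 and 0.055 m and x of spacer in the frame of frame between -0.03 and 0.03 m and z of spacer in the frame of frame below 0.03 m), for 0.1 s.
At the end, for the whole second after the job is handed in: Both gaps measure 54 to 70 mm (spacer 60 mm); the orange spacer stands in the second gap at rest, its foot within 15 mm of the board, within 30 mm of the row's middle line, tilted less than 10 degrees, released (y of stone_a in the frame of frame between 0.089 and 0.105 m and y of stone_b in the frame of stone_a between 0.124 and 0.14 m and y of spacer in the frame of stone_a between 0.05 and 0.09 m and x of spacer in the frame of stone_a between -0.03 and 0.03 m and z of spacer in the frame of stone_a below 0.013 m and angle between spacer's own z axis and vertical below 0.17 rad and linear speed of spacer below 0.02 m/s); the robot touches nothing.
It also fails if it takes over 48 s, if anything falls off the work surface, if the arm or the gripper's body presses on something with over 40 N, if the wrist force passes 120 N, or if a joint passes its speed limit or range.

## Working session

There is one attempt and no reset: what is moved stays moved. The work goes in short steps, Python scripts to look and compute and a tool call to move; the robot and the scene stay as the last step left them, time stands still between calls to the robot, and variables do not carry over. Pictures are saved under pics/ and viewed, at most 11 in all, crops included, and the job is handed in when it is done.

Besides the shell and the picture viewer there is one more tool, called after ">>>" as name(argument=value, ...), one argument or row to a line, values as JSON. apply_moves: Moves the arm, as the interface text tells. Its arguments: {"type":"object","properties":{"deltas":{"type":"array","items":{"type":"array","items":{"type":"array","items":{"type":"number"}}}},"force":{"type":"number"}},"required":["deltas"]}

```bash
mkdir -p pics
cat > h.py <<'E'
import numpy as np,cv2
from plant import bot,eyes,order
def cal(n):
    c=eyes.calibration(n); return [np.array(c[k],float) for k in("K","k1","R","t")]
def ray(n,u,v):
    K,k1,R,t=cal(n); p=cv2.undistortPoints(np.array([[[u,v]]],float),K,np.array([k1,0,0,0],float))[0,0]
    # drawn = (1+k1 r^2)*p matches OpenCV model
    return -R.T@t, R.T@np.array([p[0],p[1],1.])
def onz(n,u,v,z):
    o,d=ray(n,u,v); return o+d*(z-o[2])/d[2]
def tri(a,b):
    o1,d1=ray("scene",*a);o2,d2=ray("top",*b)
    s=np.linalg.lstsq(np.c_[d1,-d2],o2-o1,rcond=None)[0]
    p,q=o1+s[0]*d1,o2+s[1]*d2; return (p+q)/2,np.linalg.norm(p-q)
def proj(n,X):
    K,k1,R,t=cal(n); return cv2.projectPoints(np.array(X,float).reshape(-1,1,3),cv2.Rodrigues(R)[0],t,K,np.array([k1,0,0,0],float))[0][:,0]
E
python3 - <<'E'
from h import *
for n in("scene","top"):
    im=eyes.capture(n); cv2.imwrite(f"pics/{n}0.png",im[:,:,::-1])
    c=cal(n); print(n,c[0].tolist(),c[1],c[2].round(3).tolist(),(-c[2].T@c[3]).round(0))
s=bot.read_state();print(s)
E
```

```text
scene [[531.1610537656858, 0.0, 276.5522693147063], [0.0, 531.1610537656858, 206.66108953070977], [0.0, 0.0, 1.0]] -0.15332111804438006 [[-0.887, 0.462, 0.003], [0.389, 0.752, -0.532], [-0.248, -0.47, -0.847]] [ 823.  687. 1078.]
top [[460.3248477227797, 0.0, 284.8379070543043], [0.0, 460.3248477227797, 209.85349491584006], [0.0, 0.0, 1.0]] -0.048382972525193566 [[-0.029, -1.0, 0.006], [-0.982, 0.028, -0.189], [0.188, -0.012, -0.982]] [ 310.  129. 1148.]
{'time_s': 0.1, 'joints': array([ 1.02158358e+00,  3.13404585e-01,  1.49829233e+00,  3.50041584e-05,
        1.33100095e+00, -2.23379636e-01]), 'joint_velocities': array([-1.59483284e-03, -2.11575993e-03, -2.69823357e-03, -1.10703955e-03,
        9.09109197e-05, -1.20228583e-03]), 'effort': array([ 4.35956012e-03, -4.02810359e+01, -2.52648175e+01,  6.96492987e-02,
        3.41825746e-02, -1.15465805e-04]), 'eef_pos': array([167.94944842, 497.2224699 , 252.23878889]), 'tool_rot': array([-2.23945275e-04,  1.62200912e-01,  9.86757599e-01, -5.05477996e-04]), 'contact_force': array([-0.12728107, -1.04492574,  0.43372222]), 'torque': array([-0.04373301, -0.04491081, -0.05601484]), 'gripper_force': 0.0, 'grip_width': 87.97790203973403}
```

View pics/scene0.png

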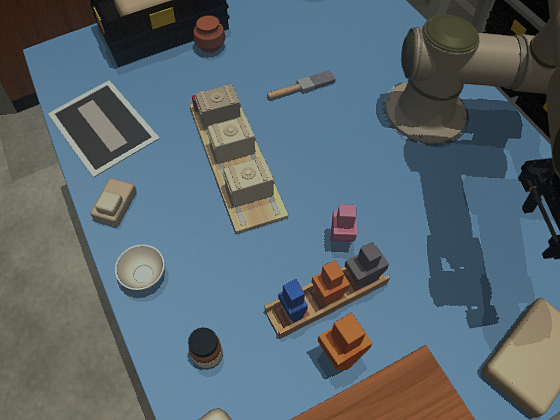

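View pics/top0.png

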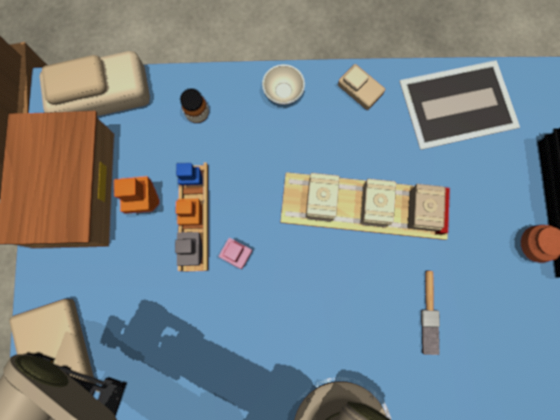

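The scene shows the rack with blue (292,298), orange (331,283) and grey (366,264) spacers. A larger orange look-alike stands at (345,340) and a pink one at (344,222). In the top view the rack's orange spacer is at (187,211), and the row runs from the red stop (447,211) to the left. Next come enlarged crops.

Run:
```python
import cv2,numpy as np
s=cv2.imread("pics/scene0.png");t=cv2.imread("pics/top0.png")
def cr(im,x,y,w,h,f,n):
    c=cv2.resize(im[y:y+h,x:x+w],None,fx=f,fy=f,interpolation=cv2.INTER_CUBIC)
    for i in range(0,w,10):cv2.line(c,(i*f,0),(i*f,12 if i%50==0 else 5),(0,0,255),1)
    for i in range(0,h,10):cv2.line(c,(0,i*f),(12 if i%50==0 else 5,i*f),(0,0,255),1)
    return c
a=cr(s,180,80,120,160,3,0);b=cr(s,260,230,140,110,3,0)
W=np.zeros((480,780,3),np.uint8);W[:480,:360]=a;W[:330,360:780]=b
cv2.imwrite("pics/s1.png",W)
a=cr(t,270,165,190,80,4,0);b=cr(t,160,150,60,70*2-10,2,0)
W=np.zeros((580,760,3),np.uint8);W[:320]=a
b=cr(t,165,155,60,60,4,0);W[330:570,:240]=b
b=cr(t,165,215,60,60,4,0);W[330:570,260:500]=b
cv2.imwrite("pics/t1.png",W)
```

```text
(no output)
```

View pics/s1.png

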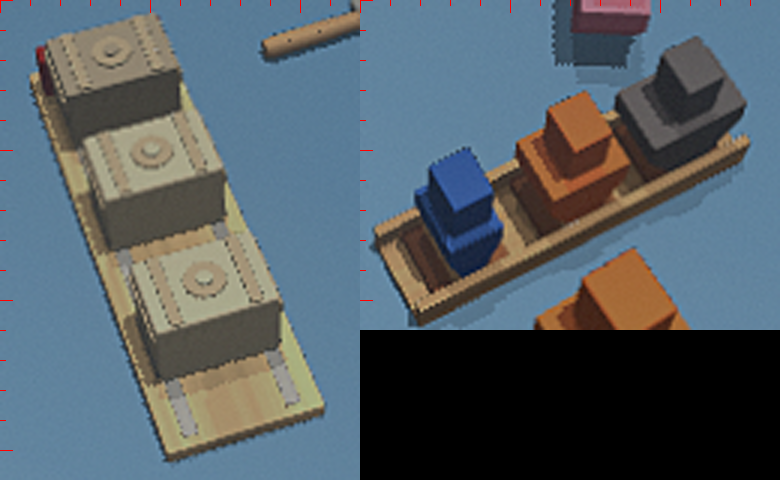

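View pics/t1.png

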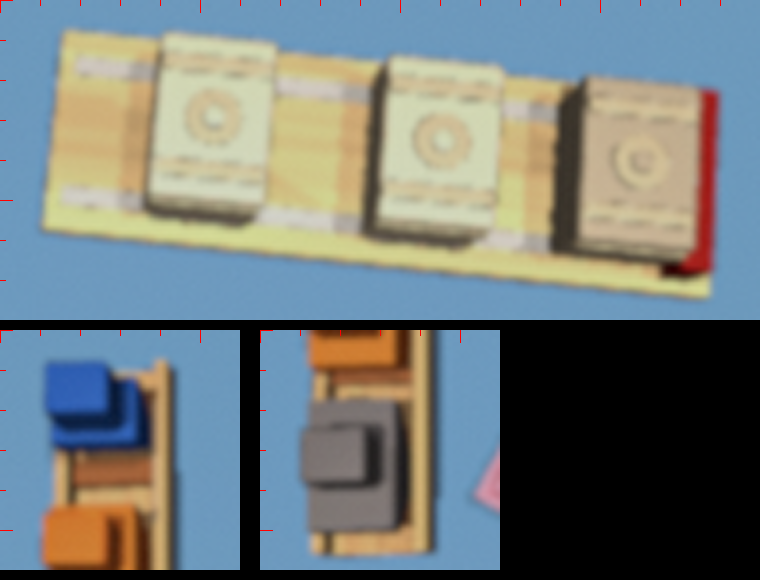

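Run:
```python
from h import *
S=lambda X,Y:(180+X/3,80+Y/3)
S2=lambda X,Y:(260+(X-360)/3,230+Y/3)
T=lambda X,Y:(270+X/4,165+Y/4)
T2=lambda X,Y:(165+X/4,155+(Y-330)/4)
T3=lambda X,Y:(165+(X-260)/4,215+(Y-330)/4)
np.set_printoptions(precision=1,suppress=True)
P={}
for n,a,b in [("ros F",S(112,52),T(641,160)),("ros A",S(152,151),T(441,141)),("ros B",S(206,279),T(214,117)),
 ("board far L",S(166,458),T(65,31)),("board far R",S(324,406),T(43,229)),
 ("orange ctr",S2(580,124),T2(76,537)),("blue ctr",S2(461,182),T2(77,387)),("grey ctr",S2(691,73),T3(334,454)),
 ("org c1",S2(585,92),T2(108,566)),("org c2",S2(547,114),T2(108,507)),("org c3",S2(575,155),T2(43,507)),("org c4",S2(612,128),T2(43,566)),
 ]:
    P[n],e=tri(a,b);print(n,P[n],"err %.1f"%e)
d=P["ros A"]-P["ros F"];d2=P["ros B"]-P["ros F"];print("dirs",np.degrees(np.arctan2(-d2[0],d2[1])),np.linalg.norm(d[:2]),np.linalg.norm((d2-d)[:2]))
for n,x,y in[("F",641,160),("A",441,141),("B",214,117)]:print(n,onz("top",*T(x,y),92))
for n,x,y in[("F",112,52),("A",152,151),("B",206,279)]:print(n,onz("scene",*S(x,y),92))
print("board right edge", [onz("top",*T(x,y),15) for x,y in[(43,229),(710,297)]],"scene left edge",[onz("scene",*S(x,y),15) for x,y in[(32,80),(166,450)]])
print("rack edge top z34",[onz("top",*q,34) for q in[T2(162,362),T3(432,552)]], "scene",[onz("scene",*S2(x,y),34) for x,y in[(415,311),(747,140)]])
```

```text
ros F [ 515.4 -228.4   84.8] err 2.0
ros A [ 530.8 -110.4   85.7] err 0.1
ros B [548.3  24.2  85.5] err 2.0
board far L [626.8 108.9   3.2] err 0.5
board far R [497.5 126.5   8.3] err 0.0
orange ctr [517.7 344.6 132. ] err 2.6
blue ctr [605.8 344.8 131.8] err 1.6
grey ctr [430.  345.4 126.6] err 1.4
org c1 [501.6 326.  130.3] err 0.7
org c2 [533.8 327.4 131.6] err 4.6
org c3 [533.9 363.1 136.5] err 4.4
org c4 [501.6 360.3 138.7] err 0.8
dirs -7.427688608349292 119.06475592406558 135.73228085677982
F [ 514.7 -226.8   92. ]
A [ 529.5 -108.9   92. ]
B [547.6  24.2  92. ]
F [ 517.  -220.9   92. ]
A [ 532.7 -105.3   92. ]
B [549.4  29.3  92. ]
board right edge [array([496.4, 126.5,  15. ]), array([ 441.3, -288.5,   15. ])] scene left edge [array([ 571.1, -294. ,   15. ]), array([625.8, 109. ,  15. ])]
rack edge top z34 [array([649.6, 311.6,  34. ]), array([380.6, 304.8,  34. ])] scene [array([655.4, 379.1,  34. ]), array([384.3, 377.6,  34. ])]
```

Run:
```python
from h import *
from scipy.spatial.transform import Rotation as Ro
np.set_printoptions(precision=2,suppress=True)
t=cv2.imread("pics/top0.png")[160:225,100:220];s=cv2.imread("pics/scene0.png")[300:380,300:390]
W=np.zeros((510,780,3),np.uint8)
c=cv2.resize(t,None,fx=3.5,fy=3.5,interpolation=2);W[:c.shape[0],:c.shape[1]]=c
c=cv2.resize(s,None,fx=3.5,fy=3.5,interpolation=2);W[:c.shape[0],440:440+c.shape[1]]=c
cv2.imwrite("pics/l1.png",W)
print(tri((349,328),(125,189)))
q=bot.read_state()["tool_rot"];print(Ro.from_quat(np.roll(q,-1)).as_matrix())
```

```text
(array([557.37, 467.65, 162.08]), np.float64(3.131167414205682))
[[-0.95  0.32 -0.  ]
 [ 0.32  0.95 -0.  ]
 [ 0.   -0.   -1.  ]]
```

View pics/l1.png

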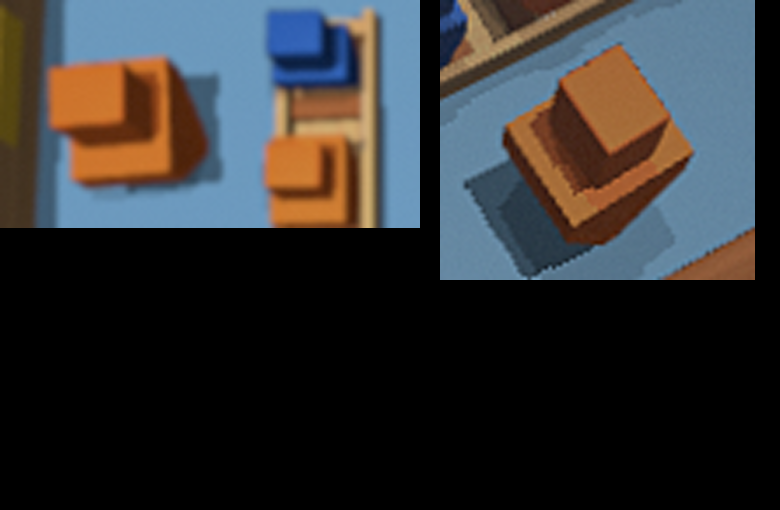

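The look-alike stands at about (557,468) and is about 165 tall. The gripper body stays clear of it if I grasp high, so I move above the spacer in the rack.

>>> apply_moves(
  deltas=[
    [[0,0,0,-9.75,88],[0,0,0,-9.75,88],[-34.7,-15.8,0,0,88],[-34.7,-15.8,0,0,88],[-34.7,-15.8,0,0,88],[-34.7,-15.8,0,0,88],[-34.7,-15.8,0,0,88],[-34.7,-15.8,0,0,88],[-34.7,-15.8,0,0,88],[-34.7,-15.8,0,0,88],[-34.7,-15.8,0,0,88],[-34.7,-15.8,0,0,88]],
  ],
  force=40,
)

```text
time_s: 1.6
eef_pos: [518.3, 343.8, 252.3]
tool_rot: [-0.0, -0.007, 1.0, -0.0]
contact_force: [-0.4, 0.1, 0.3]
grip_width: 87.9
gripper_force: 0.0
```

>>> apply_moves(
  deltas=[
    [[0,0,30,0,88],[0,0,30,0,88],[0,0,0,0,88],[0,0,0,0,88]],
  ],
)

```text
time_s: 2.1
eef_pos: [517.7, 344.7, 194.0]
tool_rot: [0.001, -0.007, 1.0, 0.0]
contact_force: [-0.4, 0.6, 0.4]
grip_width: 88.0
gripper_force: 0.0
```

Run:
```python
from h import *
np.set_printoptions(precision=2,suppress=True)
for n in("scene","top"):
    im=eyes.capture(n)[:,:,::-1]; cv2.imwrite(f"pics/{n}2.png",im)
a=cv2.resize(cv2.imread("pics/scene2.png")[180:380,250:450],None,fx=2,fy=2,interpolation=2)
b=cv2.resize(cv2.imread("pics/top2.png")[130:330,100:300],None,fx=2,fy=2,interpolation=2)
cv2.imwrite("pics/m2.png",np.hstack([a,b]))
s=bot.read_state();print(s["time_s"],s["eef_pos"],s["tool_rot"],s["joints"],s["contact_force"])
```

```text
2.2 [517.69 344.73 194.22] [ 0.   -0.01  1.    0.  ] [ 0.4   0.57  1.27 -0.    1.3  -1.19] [ 0.32 -0.56 -0.1 ]
```

View pics/m2.png

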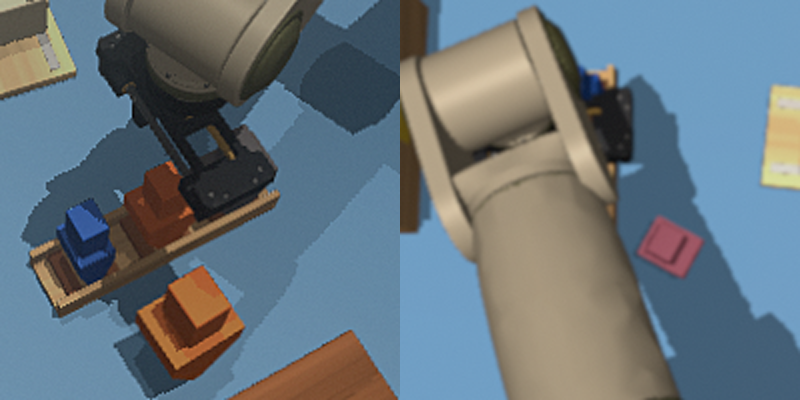

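The gripper is above the orange spacer (left crop near (160,190)), and the look-alike at (190,310) is clear of it. I descend and grip.

>>> apply_moves(
  deltas=[
    [[0,0,25,0,88],[0,0,25,0,88],[0,0,17,0,88],[0,0,10,0,88],[0,0,0,0,88],[0,0,0,0,30],[0,0,0,0,30],[0,0,0,0,30],[0,0,0,0,30],[0,0,0,0,30],[0,0,0,0,30]],
  ],
  force=40,
)

```text
time_s: 3.58
eef_pos: [517.3, 344.5, 115.8]
tool_rot: [0.0, -0.007, 1.0, 0.0]
contact_force: [-0.1, -0.1, 0.6]
grip_width: 35.7
gripper_force: 40.0
```

>>> apply_moves(
  deltas=[
    [[0,0,-20,0,30],[0,0,-35,0,30],[0,0,-40,0,30],[0,0,-35,0,30],[0,0,0,0,30]],
  ],
)

```text
time_s: 4.2
eef_pos: [517.9, 344.8, 247.8]
tool_rot: [0.002, -0.007, 1.0, 0.001]
contact_force: [0.3, -0.8, -2.3]
grip_width: 35.6
gripper_force: 40.0
```

>>> apply_moves(
  deltas=[
    [[0,0,0,9.83,30],[0,0,0,9.83,30],[0,0,0,9.83,30],[0,0,0,9.83,30],[0,0,0,9.83,30],[0,0,0,9.83,30],[0,0,0,9.83,30],[0,0,0,9.83,30],[0,0,0,9.83,30],[0,0,0,9.83,30],[0,0,0,0,30]],
  ],
)

```text
time_s: 5.58
eef_pos: [516.9, 344.2, 243.7]
tool_rot: [-0.0, 0.751, 0.66, -0.001]
contact_force: [1.3, 0.3, -1.1]
grip_width: 35.5
gripper_force: 40.0
```

>>> apply_moves(
  deltas=[
    [[-40,6,0,0,30],[-48,7,0,0,30],[-48,7,0,0,30],[-48,7,0,0,30],[-48,7,0,0,30],[-48,7,0,0,30],[-48,7,0,0,30],[-48,7,0,0,30],[-48,7,0,0,30],[-43,6,0,0,30],[-30,5,0,0,30],[0,0,0,0,30]],
  ],
)

```text
time_s: 7.08
eef_pos: [524.7, -159.3, 244.5]
tool_rot: [-0.001, 0.751, 0.66, -0.0]
contact_force: [-0.3, 1.3, -1.2]
grip_width: 35.7
gripper_force: 40.0
```

Run:
```python
from h import *
np.set_printoptions(precision=2,suppress=True)
for n in("scene","top"):
    im=eyes.capture(n)[:,:,::-1]; cv2.imwrite(f"pics/{n}3.png",im)
a=cv2.resize(cv2.imread("pics/scene3.png")[60:240,180:312],None,fx=3,fy=3,interpolation=2)
b=cv2.resize(cv2.imread("pics/top3.png")[120:300,270:470],None,fx=2,fy=2,interpolation=2)
W=np.zeros((540,796,3),np.uint8);W[:540,:396]=a;W[:360,396:796]=b
cv2.imwrite("pics/m3.png",W)
s=bot.read_state();print(s["time_s"],s["eef_pos"],s["tool_rot"],s["joints"],s["contact_force"],s["grip_width"])
```

```text
7.175 [ 524.87 -157.27  244.98] [-0.    0.75  0.66 -0.  ] [-0.51  0.37  1.44  0.    1.33 -0.38] [ 0.27 -0.17 -1.93] 36.01711237396869
```

View pics/m3.png

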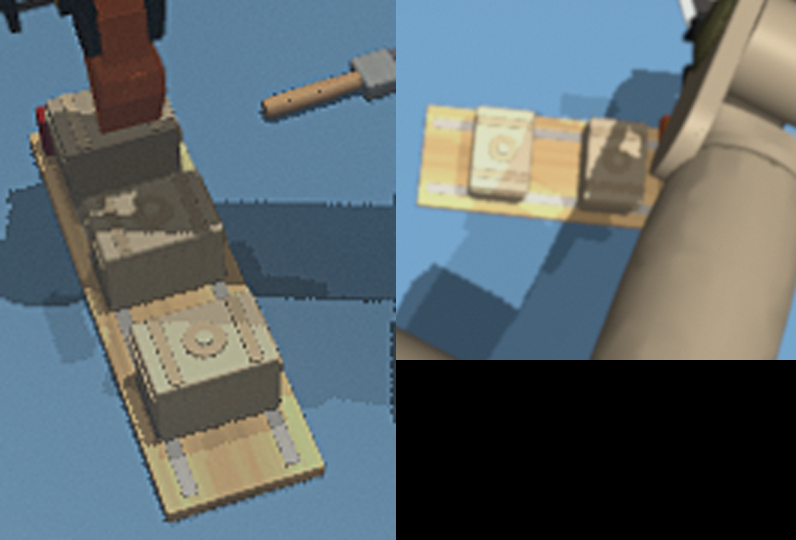

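Run:
```python
from h import *
np.set_printoptions(precision=1,suppress=True)
a=np.radians(7.5);ey=np.array([np.sin(a),np.cos(a),0]);ex=np.array([np.cos(a),-np.sin(a),0])
for f in(0,4,8):
    z=245-116+f
    pts=[np.array([524.8,-157.4,z+dz])+sx*25*ex+y*ey for sx,dz,y in((1,0,4),(-1,0,4),(1,55,30),(-1,55,30),(1,80,30),(-1,80,30))]
    p=proj("scene",pts); print(f,((p-[180,60])*3).tolist())
# stone corners predicted in same crop with F centre guess; A/B by 119.0/135.7
F=np.array([516,-224,0.])
for nm,c in(("F",F),("A",F+119*ey),("B",F+254.8*ey)):
    p=proj("scene",[c+sx*50*ex+sy*35*ey+[0,0,87] for sx,sy in((1,1),(-1,1),(1,-1),(-1,-1))]); print(nm,((p-[180,60])*3).tolist())
    p=proj("top",[c+sx*50*ex+sy*35*ey+[0,0,87] for sx,sy in((1,1),(-1,1),(1,-1),(-1,-1))]); print(nm,"top",((p-[270,165])*4).tolist())
```

```text
0 [[102.4980141642651, 145.38235985330653], [161.95233845788758, 129.5041539832378], [105.31522052414965, 119.99356494955715], [167.61225995716853, 103.558445642797], [102.33100870291554, 96.95494320569526], [165.69046286435204, 80.4206106385104]]
4 [[102.03886226812901, 141.97476483279098], [161.6467593341709, 126.08032882340785], [104.84350933186977, 116.35708812029593], [167.3084316950402, 99.90579572597005], [101.84548771336534, 93.19917164662834], [165.377866926532, 76.64939708670575]]
8 [[101.57766244486669, 138.55027646085657], [161.33983445564525, 122.63969282659144], [104.36961949151058, 112.70185461860204], [167.00321974232276, 96.23449948592518], [101.35771428460072, 89.42385049795011], [165.0638416503483, 72.85876036819316]]
F [[66.37963767181799, 157.3301950490717], [180.55191518189963, 126.76195480305294], [44.86507994991945, 100.42009430501622], [156.0561063972653, 71.36559718708948]]
F top [[578.9375662280816, 72.20383064477164], [570.8986835842129, 236.80787468518338], [694.8777742308293, 84.09902848552576], [688.8829553197011, 248.7303177580162]]
A [[106.24956405198714, 262.404173182911], [225.69922501929955, 228.94340895505223], [82.274626203628, 199.27955432326968], [198.58853622383248, 167.5714242772489]]
A top [[380.96190509072926, 52.041241958406886], [369.4106850519029, 216.44179577044918], [497.5237021219193, 63.88979078720433], [488.0427572759195, 228.4337616471364]]
B [[157.3714276490502, 396.42990040178756], [283.14403787150445, 359.10665870565515], [130.22809298775152, 325.36425645396054], [252.70384458422137, 290.11227438189246]]
B top [[154.45967910767058, 29.19880454763552], [138.88394990740107, 193.1322407553056], [271.2322320434009, 40.94541108219107], [257.7300759330649, 205.15037996358797]]
```

>>> apply_moves(
  deltas=[
    [[0,0,15,0,30],[0,0,15,0,30],[0,0,0,0,30],[0,0,0,0,30]],
  ],
)

```text
time_s: 7.68
eef_pos: [525.2, -157.7, 215.9]
tool_rot: [0.0, 0.752, 0.66, 0.0]
contact_force: [0.2, -0.4, -1.5]
grip_width: 35.6
gripper_force: 40.0
```

Run:
```python
from h import *
im=eyes.capture("scene")[:,:,::-1]; cv2.imwrite("pics/scene4.png",im)
c=cv2.resize(im[60:160,185:275],None,fx=6,fy=6,interpolation=2)
c=np.clip(c.astype(float)*1.6,0,255).astype(np.uint8)
for i in range(0,90,10):cv2.line(c,(i*6,0),(i*6,8),(255,255,255),1)
for i in range(0,100,10):cv2.line(c,(0,i*6),(8,i*6),(255,255,255),1)
cv2.imwrite("pics/m4.png",c)
s=bot.read_state();print(s["time_s"],s["eef_pos"],s["contact_force"])
```

```text
7.725 [ 525.29717672 -157.81572032  216.0815741 ] [-0.12795574  0.34141554 -2.31761777]
```

View pics/m4.png

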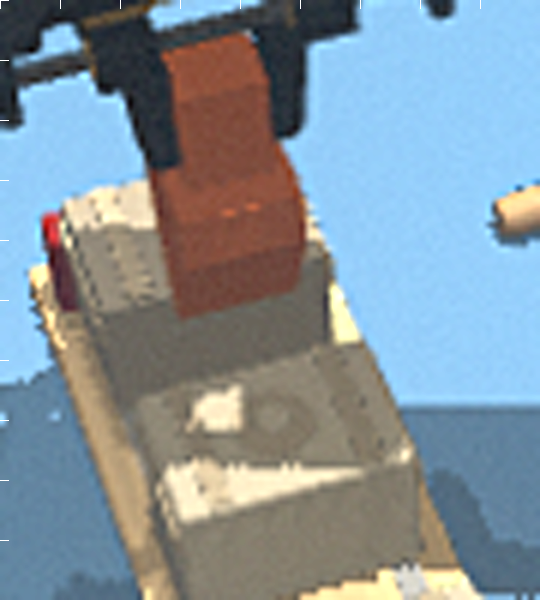

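The crop shows the foot's front edge from (182,318) to (298,290), between F's front edge (about y 280 at x=240) and A's back edge (about y 373). So the foot enters the gap. I estimate the spacer's middle at 26–32 mm from F, shift it by +3 and descend watching the forces.

>>> apply_moves(
  deltas=[
    [[3,0,0,0,30],[0,0,18,0,30],[0,0,16,0,30],[0,0,0,0,30],[0,0,0,0,30]],
  ],
  force=60,
)

```text
time_s: 8.35
eef_pos: [525.7, -155.0, 182.3]
tool_rot: [0.0, 0.752, 0.66, 0.0]
contact_force: [-0.2, -0.6, -1.7]
grip_width: 35.5
gripper_force: 60.0
```

>>> apply_moves(
  deltas=[
    [[0,0,3,0,30],[0,0,3,0,30]],
  ],
)

```text
time_s: 8.6
eef_pos: [525.6, -154.9, 175.8]
tool_rot: [0.0, 0.752, 0.66, 0.0]
contact_force: [-0.8, 1.2, -1.8]
grip_width: 35.5
gripper_force: 60.0
```

>>> apply_moves(
  deltas=[
    [[0,0,2,0,30],[0,0,2,0,30]],
  ],
)

```text
time_s: 8.85
eef_pos: [525.6, -155.1, 171.8]
tool_rot: [0.0, 0.752, 0.66, -0.0]
contact_force: [-0.7, -1.8, 1.6]
grip_width: 35.4
gripper_force: 59.9
```

>>> apply_moves(
  deltas=[
    [[0,0,2,0,30],[0,0,2,0,30]],
  ],
)

```text
time_s: 9.1
eef_pos: [525.8, -155.4, 168.2]
tool_rot: [0.001, 0.752, 0.66, 0.0]
contact_force: [-0.7, -3.7, 3.8]
grip_width: 35.4
gripper_force: 59.9
```

>>> apply_moves(
  deltas=[
    [[0,0,2,0,30],[0,0,2,0,30]],
  ],
)

```text
time_s: 9.35
eef_pos: [525.6, -155.0, 163.7]
tool_rot: [0.0, 0.752, 0.66, 0.0]
contact_force: [-0.7, -2.5, 3.2]
grip_width: 35.3
gripper_force: 59.9
```

>>> apply_moves(
  deltas=[
    [[0,0,2,0,30],[0,0,2,0,30]],
  ],
)

```text
time_s: 9.6
eef_pos: [525.5, -154.8, 159.6]
tool_rot: [-0.0, 0.752, 0.66, -0.0]
contact_force: [-1.0, -3.6, 2.8]
grip_width: 35.5
gripper_force: 59.9
```

>>> apply_moves(
  deltas=[
    [[0,0,3,0,30],[0,0,3,0,30],[0,0,3,0,30],[0,0,3,0,30],[0,0,3,0,30],[0,0,3,0,30],[0,0,3,0,30],[0,0,2,0,30]],
  ],
)

```text
time_s: 10.6
eef_pos: [525.4, -154.7, 136.4]
tool_rot: [-0.0, 0.752, 0.66, -0.0]
contact_force: [-0.8, -2.1, 0.9]
grip_width: 35.6
gripper_force: 59.9
```

>>> apply_moves(
  deltas=[
    [[0,0,1.5,0,30],[0,0,1.5,0,30]],
  ],
)

```text
time_s: 10.85
eef_pos: [525.3, -154.7, 133.4]
tool_rot: [-0.0, 0.752, 0.66, -0.0]
contact_force: [-0.4, -2.9, -0.6]
grip_width: 35.3
gripper_force: 59.9
```

>>> apply_moves(
  deltas=[
    [[0,0,1.5,0,30],[0,0,1.5,0,30]],
  ],
)

```text
time_s: 11.1
eef_pos: [525.5, -154.8, 130.6]
tool_rot: [-0.0, 0.752, 0.66, 0.0]
contact_force: [-0.5, -2.5, 0.0]
grip_width: 35.2
gripper_force: 59.9
```

>>> apply_moves(
  deltas=[
    [[0,0,1,0,30],[0,0,1,0,30]],
  ],
)

```text
time_s: 11.35
eef_pos: [525.5, -154.8, 128.7]
tool_rot: [0.0, 0.752, 0.66, 0.0]
contact_force: [-0.6, -3.2, -0.7]
grip_width: 35.7
gripper_force: 59.9
```

>>> apply_moves(
  deltas=[
    [[0,0,1,0,30],[0,0,1,0,30]],
  ],
)

```text
time_s: 11.6
eef_pos: [525.5, -154.8, 126.7]
tool_rot: [0.0, 0.752, 0.66, 0.0]
contact_force: [-0.3, -2.5, -0.5]
grip_width: 35.8
gripper_force: 59.9
```

>>> apply_moves(
  deltas=[
    [[0,0,1,0,30],[0,0,1,0,30]],
  ],
)

```text
time_s: 11.85
eef_pos: [525.5, -154.8, 124.7]
tool_rot: [-0.0, 0.752, 0.66, -0.0]
contact_force: [-0.5, -3.1, -0.4]
grip_width: 35.1
gripper_force: 59.9
```

>>> apply_moves(
  deltas=[
    [[0,0,1,0,30],[0,0,1,0,30]],
  ],
)

```text
time_s: 12.1
eef_pos: [525.5, -154.9, 122.7]
tool_rot: [0.0, 0.752, 0.66, 0.0]
contact_force: [0.0, -1.3, -0.5]
grip_width: 35.9
gripper_force: 59.9
```

>>> apply_moves(
  deltas=[
    [[0,0,1,0,30],[0,0,1,0,30]],
  ],
)

```text
time_s: 12.35
eef_pos: [525.5, -154.9, 120.7]
tool_rot: [-0.0, 0.752, 0.66, -0.0]
contact_force: [0.6, -1.4, 4.4]
grip_width: 35.4
gripper_force: 59.9
```

>>> apply_moves(
  deltas=[
    [[0,0,1,0,30],[0,0,1,0,30]],
  ],
)

```text
time_s: 12.6
eef_pos: [525.8, -155.0, 120.5]
tool_rot: [0.001, 0.752, 0.66, 0.0]
contact_force: [-5.5, 1.0, 21.1]
grip_width: 35.6
gripper_force: 59.9
```

Run:
```python
from h import *
ims=[eyes.capture(n)[:,:,::-1] for n in("scene","top")]
c=cv2.resize(ims[0][80:230,180:290],None,fx=4,fy=4,interpolation=2)
d=cv2.resize(ims[1][150:300,270:360],None,fx=3,fy=3,interpolation=2)
W=np.zeros((600,710,3),np.uint8);W[:,:440]=c;W[:450,440:710]=d
W=np.clip(W*1.5,0,255).astype(np.uint8)
cv2.imwrite("pics/m5.png",W)
```

```text
(no output)
```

View pics/m5.png

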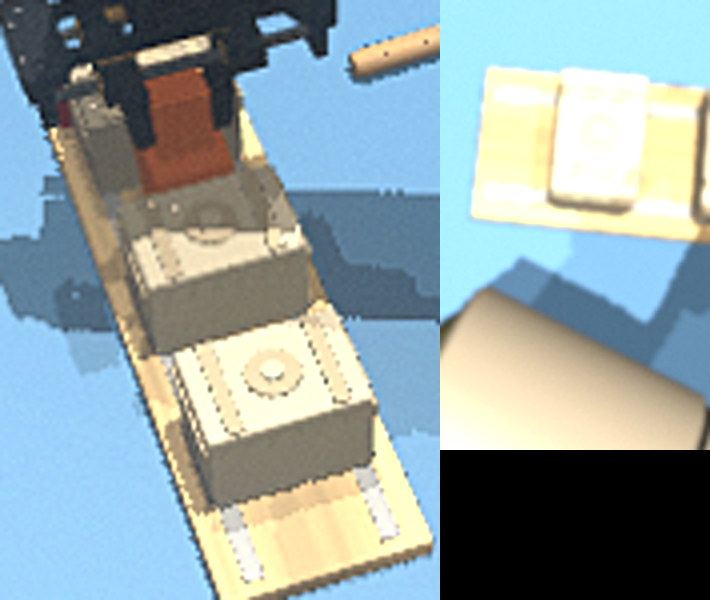

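The spacer's foot is on the board: force rose to 21 N at TCP z 120.5, and the foot is 105.6 below the TCP. The middle stone's rosette is now at crop (213,222) and the end stone's at (273,372). I measure the gaps from these.

Run:
```python
from h import *
a=np.radians(7.5);ey=np.array([np.sin(a),np.cos(a),0])
F=onz("scene",180+112/3,80+52/3,92)
for n,u,v in(("A0",180+152/3,80+151/3),("A",180+213/4,80+222/4),("B",180+273/4,80+372/4),("B0",180+206/3,80+279/3)):
    p=onz("scene",u,v,92);print(n,p,(p-F)@ey)
s=bot.read_state();print(s["time_s"],s["eef_pos"],s["contact_force"])
```

```text
A0 [ 532.69859275 -105.32198356   92.        ] 116.66321068780863
A [533.96841786 -87.69222561  92.        ] 134.3078890507541
B [550.27636465  28.8932472   92.        ] 252.02457117830076
B0 [549.43095552  29.33207897  92.        ] 252.34930064710977
12.7 [ 525.79596907 -154.9157022   120.5341136 ] [-3.79716257  0.67752125 15.93539684]
```

>>> apply_moves(
  deltas=[
    [[0,0,-4,0,30],[0,0,-13,0,30],[0,0,-20,0,30],[0,0,-20,0,30],[0,0,-20,0,30],[0,0,-20,0,30],[0,0,0,0,30],[0,0,0,0,30]],
  ],
)

```text
time_s: 13.7
eef_pos: [525.2, -154.5, 215.0]
tool_rot: [-0.001, 0.752, 0.66, -0.0]
contact_force: [-0.1, -0.2, -2.3]
grip_width: 35.8
gripper_force: 60.0
```

>>> apply_moves(
  deltas=[
    [[22,0,0,0,30],[33,0,0,0,30],[33,0,0,0,30],[33,0,0,0,30],[11,0,0,0,30],[0,0,0,0,30],[0,0,0,0,30],[0,0,0,0,30]],
  ],
)

```text
time_s: 14.7
eef_pos: [542.6, -24.8, 215.6]
tool_rot: [-0.0, 0.752, 0.659, -0.0]
contact_force: [0.6, -0.6, -1.6]
grip_width: 35.8
gripper_force: 60.0
```

Run:
```python
from h import *
im=eyes.capture("scene")[:,:,::-1]
W=cv2.resize(im[60:200,180:300],None,fx=4.2,fy=4.2,interpolation=2)
W=np.clip(W*1.5,0,255).astype(np.uint8)
cv2.imwrite("pics/m6.png",W)
s=bot.read_state();print(s["time_s"],s["eef_pos"],s["contact_force"],s["tool_rot"])
```

```text
14.75 [542.58679361 -24.70085668 215.66987355] [-0.34568326 -0.4294172  -1.80114646] [-8.19030643e-06  7.51998761e-01  6.59164517e-01 -6.02047186e-05]
```

View pics/m6.png

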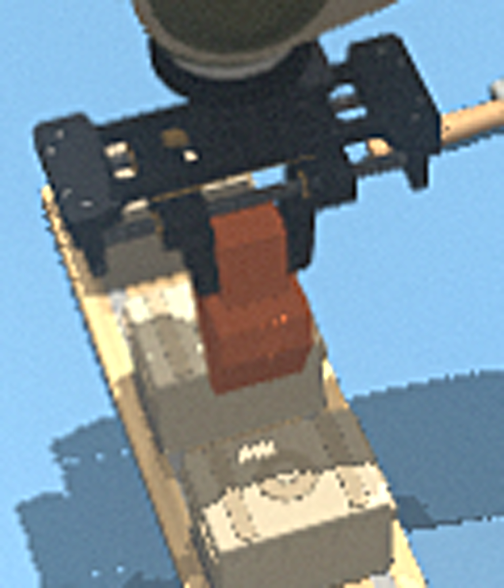

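The spacer hangs over the second gap: its foot edge runs from (212,392) to (308,365) in the crop, between A's front edge and B's back edge. I descend.

>>> apply_moves(
  deltas=[
    [[0,0,14,0,30],[0,0,14,0,30],[0,0,6,0,30],[0,0,4,0,30],[0,0,4,0,30],[0,0,0,0,30]],
  ],
)

```text
time_s: 15.5
eef_pos: [542.6, -24.0, 173.6]
tool_rot: [-0.0, 0.752, 0.66, -0.0]
contact_force: [-0.1, 1.5, -1.6]
grip_width: 36.0
gripper_force: 60.0
```

>>> apply_moves(
  deltas=[
    [[0,0,3,0,30],[0,0,3,0,30],[0,0,3,0,30],[0,0,3,0,30]],
  ],
)

```text
time_s: 16.0
eef_pos: [542.9, -24.4, 162.0]
tool_rot: [0.001, 0.752, 0.66, -0.0]
contact_force: [-0.5, -3.8, 3.6]
grip_width: 35.4
gripper_force: 59.9
```

>>> apply_moves(
  deltas=[
    [[0,0,3,0,30],[0,0,3,0,30],[0,0,3,0,30],[0,0,3,0,30]],
  ],
)

```text
time_s: 16.5
eef_pos: [542.7, -24.0, 149.6]
tool_rot: [0.0, 0.752, 0.66, 0.0]
contact_force: [-0.0, -2.5, 2.6]
grip_width: 35.4
gripper_force: 59.9
```

>>> apply_moves(
  deltas=[
    [[0,0,3,0,30],[0,0,3,0,30],[0,0,3,0,30],[0,0,3,0,30]],
  ],
)

```text
time_s: 17.0
eef_pos: [542.6, -24.0, 137.5]
tool_rot: [-0.0, 0.752, 0.66, 0.0]
contact_force: [-0.7, -2.3, 3.0]
grip_width: 35.5
gripper_force: 59.9
```

>>> apply_moves(
  deltas=[
    [[0,0,3,0,30],[0,0,3,0,30],[0,0,3,0,30],[0,0,2,0,30]],
  ],
)

```text
time_s: 17.5
eef_pos: [542.6, -23.9, 126.4]
tool_rot: [-0.0, 0.752, 0.66, -0.0]
contact_force: [-0.4, -2.7, -1.4]
grip_width: 35.3
gripper_force: 59.9
```

>>> apply_moves(
  deltas=[
    [[0,0,2,0,30],[0,0,2,0,30],[0,0,1.2,0,30],[0,0,0,0,30]],
  ],
)

```text
time_s: 18.0
eef_pos: [542.6, -23.9, 121.4]
tool_rot: [-0.0, 0.752, 0.66, -0.0]
contact_force: [0.5, -2.5, -2.2]
grip_width: 35.2
gripper_force: 60.0
```

>>> apply_moves(
  deltas=[
    [[0,0,0.5,0,30],[0,0,0,0,30]],
  ],
)

```text
time_s: 18.25
eef_pos: [542.6, -24.0, 121.0]
tool_rot: [-0.0, 0.752, 0.66, 0.0]
contact_force: [-0.5, -2.5, -1.5]
grip_width: 35.8
gripper_force: 59.9
```

>>> apply_moves(
  deltas=[
    [[0,0,0.6,0,30],[0,0,0,0,30],[0,0,0,0,60],[0,0,0,0,80],[0,0,0,0,80],[0,0,0,0,80]],
  ],
)

```text
time_s: 19.0
eef_pos: [542.6, -23.9, 120.4]
tool_rot: [-0.0, 0.752, 0.66, 0.0]
contact_force: [-0.2, 0.5, 0.4]
grip_width: 73.3
gripper_force: 0.0
```

>>> apply_moves(
  deltas=[
    [[0,0,-10,0,80],[0,0,-30,0,80],[0,0,-40,0,80],[0,0,-40,0,80],[0,-40,0,0,80],[0,-50,0,0,80],[0,-50,0,0,80],[0,-50,0,0,80],[0,-40,0,0,80],[0,0,0,0,80],[0,0,0,0,80]],
  ],
)

```text
time_s: 20.38
eef_pos: [315.3, 5.7, 241.1]
tool_rot: [0.001, 0.752, 0.659, 0.0]
contact_force: [-0.2, 0.4, -0.6]
grip_width: 80.4
gripper_force: 0.0
```

Run:
```python
from h import *
ims=[eyes.capture(n)[:,:,::-1] for n in("scene","top")]
c=cv2.resize(ims[0][80:240,180:295],None,fx=3,fy=3,interpolation=2)
d=cv2.resize(ims[1][160:250,270:460],None,fx=2.3,fy=2.3,interpolation=2)
W=np.zeros((480,790,3),np.uint8);W[:,:345]=c;W[:d.shape[0],350:350+d.shape[1]]=d
cv2.imwrite("pics/m7.png",np.clip(W*1.3,0,255).astype(np.uint8))
s=bot.read_state();print(s["time_s"],s["eef_pos"],s["contact_force"])
```

```text
20.475 [315.31627554   5.73453166 240.63201444] [0.75582217 0.0046967  0.37130058]
```

View pics/m7.png

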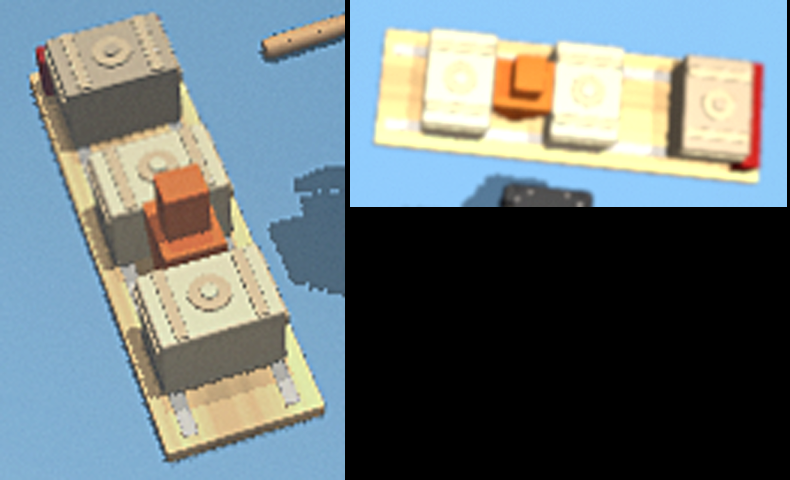

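The spacer stands upright in the second gap, at (185,215) in the scene crop. The rosettes are at (112,52), (157,163) and (210,293), and in the top view both stone spacings are about equal, at about 132 mm. That puts both gaps at about 62–64 mm, within limits.

```bash
python3 -c "
from h import *
print(order.close_job())"
```

```text
the job is handed in; nothing more can be done
None
```

The job is handed in: the orange spacer stands upright and released in the second gap, its foot on the board, and both gaps measure about 62–64 mm from the pictures. The judge's verdict was not shown.

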